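# Hang the ear defenders over the tall rail

### The job

Put the ear defenders away: hang them by the headband over the bar of the taller rail, one cup on each side of the bar and both cups clear of the bench. Set them onto the bar rather than letting them drop.

Things in the scene. Friction and masses are not known exactly. Their poses are not given: they have to be found in the camera images.
- ear_defenders: Rigid ear defenders, 151 x 64 x 155 mm, 180 g, standing on two grey cups, black headband arching over. Origin: centre of the underside, level with the cup bottoms; z up, y from cup to cup, x across the band's width. Cups with cushions are 80 mm high, 64 mm wide (x), at |y| 32 to 75 mm: a 64 mm gap between. Grasp the padded band top, fingers closing along x.
- headband_under (a point): Middle of the underside of the headband's padded top, 135 mm above the cup bottoms, axes as ear_defenders; it is to lie on the bar. The pad is 30 mm wide (x) and 20 mm thick (upward), flat for |y| < 12 mm, then sloping down. Fingertips reaching below this point would meet the bar: hold the pad higher, or let go a few mm above the bar.
- tall_bar_top (a point): Middle of the top of the taller rail's bar, 165 mm above the bench; y along the bar, x level across it, z up. Fixed steel rod, 14 mm diameter, with 158 mm free between two wooden posts (16 mm along y, 22 along x) that end 7 mm above the bar's top, each on a foot 110 mm long in x, 20 wide, 14 high. Nothing below the bar.
- low_rail: The other rail, not to be used: the same wooden posts and steel bar, but the bar's top is only 85 mm above the bench and a small roll of tape (42 mm) hangs on it. Fixed. Origin: on the bench below the middle of the bar; y along the bar.
Not all that is in view belongs to the job. Of the things that look like the ear_defenders, the larger one is meant.

How it is judged:
At the end, for the whole second after the job is handed in: The ear defenders hang at rest on the taller rail's bar: middle of the headband's underside within 18 mm across the bar, 60 mm of its middle along it, -8 to +12 mm of its top; upright within 0.3 rad, band's width (their x) within 0.4 rad of the bar, so the cups hang clear, one each side (x of headband_under in the frame of tall_bar_top between -0.018 and 0.018 m and y of headband_under in the frame of tall_bar_top between -0.06 and 0.06 m and z of headband_under in the frame of tall_bar_top between -0.008 and 0.012 m and angle between ear_defenders's own z axis and vertical below 0.3 rad and angle between the x axis of ear_defenders and the y axis of tall_bar_top, either way round below 0.4 rad and linear speed of ear_defenders below 0.05 m/s); the robot touches nothing.
It fails at once if the ear defenders are let fall (moving faster than 0.75 m/s, a drop of some 30 mm, with no finger touching them) (linear speed of ear_defenders above 0.75 m/s and contact force between the fingers and ear_defenders below 0.05 N).
It also fails if it takes over 42 s, if anything falls off the work surface, if the arm or the gripper's body presses on something with over 40 N, if the wrist force passes 120 N, or if a joint passes its speed limit or range.

### The arm

A 6-joint arm with a two-finger parallel gripper is mounted at the origin on a cart in front of the work surface, level with it; the furniture and walls round the work are solid. World frame = base frame: x ahead of the robot, y to its left, z up, the work surface at z = 0. Lengths are in m, angles in rad, forces in N, time in s.
With the tool pointing down it reaches from about 0.225 to 0.875 m from the base axis. Payload 3.4 kg.
Tool frame: the origin (TCP) lies at the very end of the fingers, on their centre line; the grasp point (between the pads) lies 19 mm behind it; z points along the fingers, y is the line along which they close (so a half turn about z gives the same grasp; the last joint's range is limited). The gripper opens to 85 mm and grips with 20 to 120 N. Pads are 22 mm wide; open, the fingers measure 114 mm over their backs; the gripper's body (76 mm by 85 mm) begins 54 mm behind the grasp point. The pads swing forward as they close: fully open they stand 13 mm farther back than shut.
Start: joints at [-1.396, 0.276, 1.505, -0, 1.361, -0.121], TCP at [0.168, -0.55, 0.231] pointing down, gripper open.
Joint ranges: [-2.89, 2.89], [-0.75, 2.08], [0.22, 2.7], [-1.18, 4.32], [0.11, 2.71], [-2.7, 2.7]. Speed limits (rad/s): [2.57, 2.57, 3.14, 3.14, 3.14, 3.14].

### API

Orientations are given as a unit quaternion [w, x, y, z].
In Python, from rig import readout, vision, manip gives the robot as it stands.
- The arm moves only by the shell command python3 -m handwheel 'ROWS' [FORCE]. ROWS is JSON, a list of rows, each a list of 3 entries, a list of its own where there are three numbers: the shift along the tool's x, y, z in mm, then the turn, a rotation vector about the tool's x, y, z in units of 6 degrees (1.0 is 6 degrees), then the closure, from -1 (fully open) to 1 (shut), so that 0 is half open. A call has 1 to 20 rows; each row shifts and turns the commanded pose from where the row before left it, along the tool's axes as they then stand; what a row does not reach is not made up. A row lasts 1/8 s, in which the tool goes at most 62.5 mm and 10.7 degrees, less where a joint would pass 70% of its speed; a pose out of reach is approached as far as the arm can. A call is refused whole if a number of a shift passes 62.5 or a number of a turn 1, either way. A call with a gripper value outside its range is refused whole. The fingers move at their own pace and stop on an object; FORCE is the grip in N (left out, the last holds). Time passes only in rows, so rows that do not move let the fingers close. It gives the time, the measured TCP pose, the force, the opening and the grip force at its end, in the units of the state.
- readout.get_state(): the state, without advancing time (a new reading comes with each control period).
- vision.get_image(name): name is "side" or "top" or "wrist"; returns the picture (384x512x3 uint8, blue, green, red); there is no depth.
- vision.camera_params(name): a dict with "intrinsics" (3x3 intrinsics, pixels), "rvec" (rotation vector, rad) and "tvec" (3), from world to camera coordinates, as OpenCV has them; the wrist camera has in their place "hand_eye" (4x4, takes a point from camera to tool coordinates, whose origin is the TCP and whose axes are the flange's). Camera axes: x right, y down, z forward; pixel columns grow to the right and rows downward; lengths in m; the calibration is good to about 2 mm. A picture is of the moment at which its call begins: read the wrist's pose just before it. camera_params takes no time and is no camera call.
- manip.sign_off(): hands the job in; it is judged then, once.
The state is a dict: "clock": time; "qpos": joint angles; "qd": joint speeds; "effort": joint torques, N m; "position": TCP position; "ee_rot": TCP orientation; "contact_force": force on the tool from outside, world axes, zero at the start; "moment": the same for the moment, N m; "width": finger opening in m; "gripper_force": force on a finger pad.
Only numpy, scipy, OpenCV 4.12 (cv2) and the standard library are available. Lean on these libraries where they do the work, as an engineer would, in place of code of your own. Each camera call takes 0.05 s, during which the arm holds its last target. There are 200 camera calls.

## Working session

There is one attempt and no reset: what is moved stays moved. The work goes in short steps, Python scripts to look and compute and a shell command to move; the robot and the scene stay as the last step left them, time stands still between calls to the robot, and variables do not carry over. Pictures are saved under pics/ and viewed, at most 10 in all, crops included, and the job is handed in when it is done.

```bash
mkdir -p pics
cat > h.py <<'E'
import numpy as np,cv2
from scipy.spatial.transform import Rotation as R
from rig import readout,vision,manip
def grab(n,f):
    s=readout.get_state();im=vision.get_image(n);cv2.imwrite('pics/'+f,im);return s,im
def cam(n,s=None):
    p=vision.camera_params(n);K=np.array(p['intrinsics'])
    if n=='wrist':
        q=s['ee_rot'];T=np.eye(4);T[:3,:3]=R.from_quat([q[1],q[2],q[3],q[0]]).as_matrix();T[:3,3]=s['position']
        M=np.linalg.inv(T@np.array(p['hand_eye']));return K,M[:3,:3],M[:3,3]
    return K,cv2.Rodrigues(np.array(p['rvec'],float))[0],np.array(p['tvec'],float).ravel()
def ray(c,u,v):
    K,Rm,t=c;return -Rm.T@t,Rm.T@np.linalg.solve(K,[u,v,1.])
def onz(c,u,v,z):
    o,d=ray(c,u,v);return o+d*(z-o[2])/d[2]
def tri(c1,p1,c2,p2):
    o1,d1=ray(c1,*p1);o2,d2=ray(c2,*p2);a=np.linalg.lstsq(np.c_[d1,-d2],o2-o1,rcond=None)[0]
    x,y=o1+a[0]*d1,o2+a[1]*d2;return (x+y)/2,np.linalg.norm(x-y)
def proj(c,X):
    K,Rm,t=c;p=K@(Rm@np.array(X)+t);return p[:2]/p[2]
E
python3 - <<'E'
from h import *
np.set_printoptions(precision=3,suppress=True)
s,a=grab('top','t0.png');s,b=grab('side','s0.png')
for n in('top','side'):
    c=cam(n);print(n,-c[1].T@c[2],c[1][2])
print(s)
E
```

```text
top [ 0.424 -0.113  1.275] [ 0.129 -0.008 -0.992]
side [0.313 0.247 0.934] [ 0.281 -0.38  -0.881]
{'clock': 0.05, 'qpos': array([-1.396,  0.277,  1.506,  0.   ,  1.361, -0.121]), 'qd': array([-0.   , -0.001, -0.003, -0.002, -0.001,  0.   ]), 'effort': array([  0.002, -41.808, -24.668,  -0.   ,   0.005,  -0.   ]), 'position': array([ 0.168, -0.549,  0.23 ]), 'ee_rot': array([-0.001,  0.989,  0.147, -0.   ]), 'contact_force': array([0.063, 0.293, 0.171]), 'moment': array([-0.005, -0.039,  0.022]), 'gripper_force': 0.0, 'width': 0.08533098668313577}
```

View pics/t0.png

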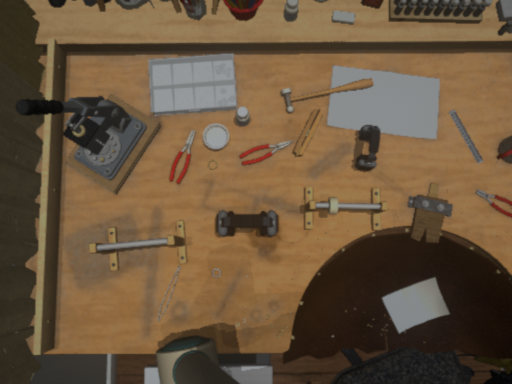

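View pics/s0.png

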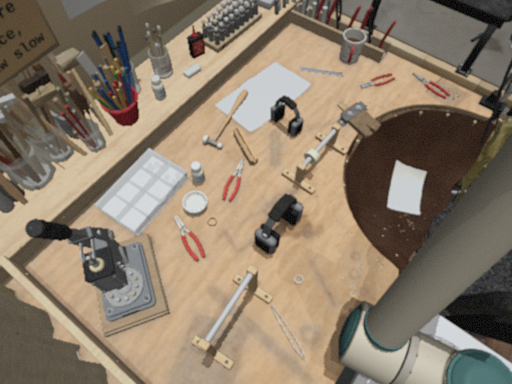

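The top view shows the larger ear defenders at (247,223) and a smaller pair at (368,147). The left rail at (140,244) is tall with nothing on it. The right rail at (345,207) is low and has the tape. In the side view the ear defenders are at (279,222), the small pair at (286,115), the tall rail at (232,310) and the low rail at (318,150).

Candidates for the ear defenders are the larger pair at top (247,223) and the smaller pair at top (368,147). I choose the larger and will check it in one close crop.

Run:
```python
from h import *
t=cv2.imread('pics/t0.png');s=cv2.imread('pics/s0.png')
a=cv2.resize(t[190:290,80:290],(800,381),interpolation=cv2.INTER_CUBIC)
b=cv2.resize(s[185:375,180:320],(420,570),interpolation=cv2.INTER_CUBIC)
cv2.imwrite('pics/c1.png',a);cv2.imwrite('pics/c2.png',b)
```

```text
(no output)
```

View pics/c1.png

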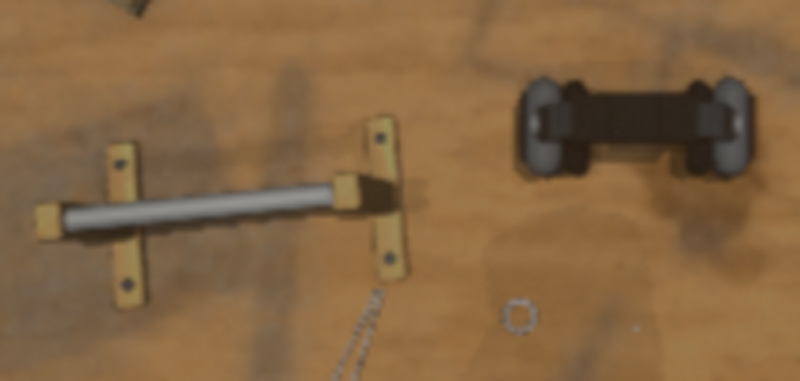

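View pics/c2.png

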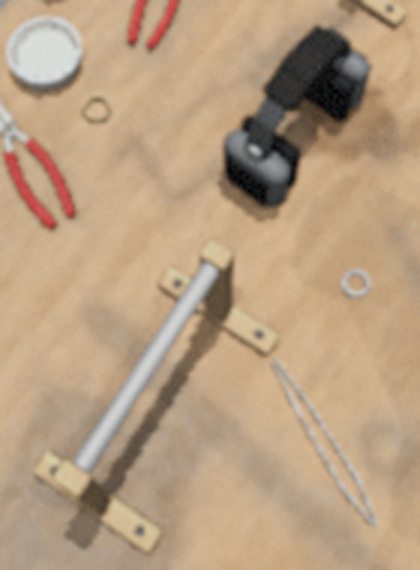

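The first crop shows the larger ear defenders, with cup tops at (223,223) and (273,223) and the pad centre at (247,220). The tall bar runs from (97,247) to (168,241). The side crop agrees: the bar runs from (208,340) to (252,273) and the pad centre is about (282,208).

Run:
```python
from h import *
np.set_printoptions(precision=3,suppress=True)
T,S=cam('top'),cam('side')
f=lambda x,y:(80+x/3.81,190+y/3.81)
g=lambda x,y:(180+x/3,185+y/3)
for n,a,b,z in [('barR',(335,196),(215,265),.158),('barL',(65,218),(85,465),.158),('pad',(636,115),(307,68),.155)]:
    print(n,tri(T,f(*a),S,g(*b)),onz(T,*f(*a),z),onz(S,*g(*b),z))
for p in [(544,127),(735,127)]:print('cup',onz(T,*f(*p),.08))
for p in [(582,115),(695,115),(636,92),(636,143)]:print('pad',onz(T,*f(*p),.15))
t=cv2.imread('pics/t0.png')
for nm,q in(('low',[(313,208),(378,207)]),('small',[(368,132),(368,160)])):
    for p in q:print(nm,onz(T,*p,.08))
```

```text
barR (array([0.454, 0.076, 0.165]), np.float64(0.001967601271866311)) [0.455 0.077 0.158] [0.454 0.074 0.158]
barL (array([0.441, 0.233, 0.166]), np.float64(0.00441073165236869)) [0.443 0.236 0.158] [0.44  0.232 0.158]
pad (array([ 0.5  , -0.101,  0.139]), np.float64(0.005832594313424805)) [ 0.501 -0.1    0.155] [ 0.493 -0.095  0.155]
cup [ 0.499 -0.041  0.08 ]
cup [ 0.498 -0.162  0.08 ]
pad [ 0.502 -0.068  0.15 ]
pad [ 0.501 -0.136  0.15 ]
pad [ 0.515 -0.1    0.15 ]
pad [ 0.485 -0.1    0.15 ]
low [ 0.535 -0.26   0.08 ]
low [ 0.536 -0.418  0.08 ]
small [ 0.723 -0.401  0.08 ]
small [ 0.652 -0.399  0.08 ]
```

Bar middle is about (0.448, 0.155), direction 94.9°, and its measured length of 158 mm and height match. The ear defenders are at (0.500, -0.101) with x along world x. I'll turn the tool to yaw 90° and then travel above them.

```bash
python3 -m handwheel '[[[0,0,-3],[0,0,-0.94],-1],[[0,0,-3],[0,0,-0.94],-1],[[0,0,-3],[0,0,-0.94],-1],[[0,0,-3],[0,0,-0.94],-1],[[0,0,-3],[0,0,-0.94],-1],[[0,0,-3],[0,0,-0.94],-1],[[0,0,-3],[0,0,-0.94],-1],[[0,0,-3],[0,0,-0.94],-1],[[0,0,-3],[0,0,-0.94],-1],[[0,0,-3],[0,0,-0.94],-1],[[0,0,0],[0,0,-0.94],-1],[[0,0,0],[0,0,-0.94],-1],[[0,0,0],[0,0,-0.94],-1]]' 60
python3 -m handwheel '[[[32,23.5,0],[0,0,0],-1],[[32,23.5,0],[0,0,0],-1],[[32,23.5,0],[0,0,0],-1],[[32,23.5,0],[0,0,0],-1],[[32,23.5,0],[0,0,0],-1],[[32,23.5,0],[0,0,0],-1],[[32,23.5,0],[0,0,0],-1],[[32,23.5,0],[0,0,0],-1],[[32,23.5,0],[0,0,0],-1],[[32,23.5,0],[0,0,0],-1],[[32,23.5,0],[0,0,0],-1],[[32,23.5,0],[0,0,0],-1],[[32,23.5,0],[0,0,0],-1],[[32,23.5,0],[0,0,0],-1],[[0,0,0],[0,0,0],-1],[[0,0,0],[0,0,0],-1]]'
python3 - <<'E'
from h import *
s,a=grab('wrist','w1.png')
c=cam('wrist',s);print(s['position'],s['ee_rot'],proj(c,[.5,-.101,.155]))
E
```

```text
clock: 1.72
position: [0.1675, -0.5498, 0.2608]
ee_rot: [-0.0, 0.704, 0.71, 0.0]
contact_force: [0.5, -0.4, -0.2]
width: 0.0855
gripper_force: 0.0
clock: 3.72
position: [0.4939, -0.1007, 0.2609]
ee_rot: [-0.0, 0.705, 0.709, -0.001]
contact_force: [1.3, 0.5, 0.2]
width: 0.0851
gripper_force: 0.0
[ 0.49392037 -0.10074899  0.26087252] [-3.44708257e-04  7.05278931e-01  7.08929505e-01 -6.83672262e-04] [262.17060075 185.65076398]
```

View pics/w1.png

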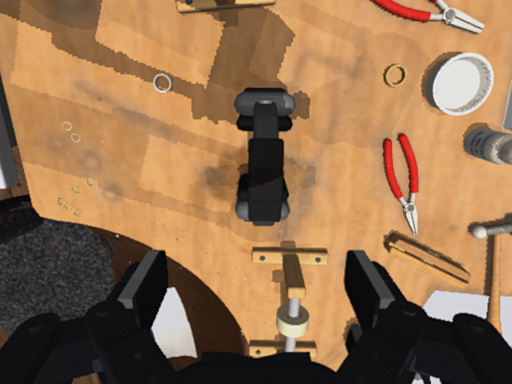

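The wrist view shows the pad at columns 249–283, rows 138–222, centre about (266,180), with the cups at (265,101) and (264,200). That is 3–4 mm in +x from the estimate.

Run:
```python
from h import *
s=readout.get_state();c=cam('wrist',s)
for p,z in [((266,138),.14),((266,222),.14),((249,180),.155),((283,180),.155),((265,95),.08)]:print(p,onz(c,*p,z))
```

```text
(266, 138) [ 0.50305646 -0.06371967  0.14      ]
(266, 222) [ 0.50423779 -0.14219657  0.14      ]
(249, 180) [ 0.4888541  -0.09645476  0.155     ]
(283, 180) [ 0.51735948 -0.0963164   0.155     ]
(265, 95) [ 0.50333117 -0.03126671  0.08      ]
```

Pad centre is (0.503, -0.102) and its 29 mm width matches. I'll move +9 mm in tool y, −1 mm in x and down 128 mm, then close.

```bash
python3 -m handwheel '[[[-1,9,8],[0,0,0],-1],[[0,0,20],[0,0,0],-1],[[0,0,20],[0,0,0],-1],[[0,0,20],[0,0,0],-1],[[0,0,20],[0,0,0],-1],[[0,0,20],[0,0,0],-1],[[0,0,12],[0,0,0],-1],[[0,0,8],[0,0,0],-1],[[0,0,0],[0,0,0],-1]]' 60
python3 -m handwheel '[[[0,0,0],[0,0,0],0],[[0,0,0],[0,0,0],0.3],[[0,0,0],[0,0,0],0.6],[[0,0,0],[0,0,0],1],[[0,0,0],[0,0,0],1],[[0,0,0],[0,0,0],1],[[0,0,0],[0,0,0],1]]' 60
```

```text
clock: 4.9
position: [0.5034, -0.1017, 0.133]
ee_rot: [-0.0, 0.706, 0.709, -0.0]
contact_force: [-0.2, -0.2, 0.0]
width: 0.0855
gripper_force: 0.0
clock: 5.78
position: [0.5035, -0.1015, 0.1339]
ee_rot: [0.0, 0.705, 0.709, -0.0]
contact_force: [-1.4, 0.8, 5.3]
width: 0.0291
gripper_force: 60.1
```

```bash
python3 -m handwheel '[[[0,0,-8],[0,0,0],1],[[0,0,-16],[0,0,0],1],[[0,0,-20],[0,0,0],1],[[0,0,-20],[0,0,0],1],[[0,0,-20],[0,0,0],1],[[0,0,-20],[0,0,0],1],[[0,0,-20],[0,0,0],1],[[0,0,-20],[0,0,0],1],[[0,0,-20],[0,0,0],1],[[0,0,-20],[0,0,0],1],[[0,0,-12],[0,0,0],1],[[0,0,-6],[0,0,0],1],[[0,0,0],[0,0,0],1]]'
python3 -m handwheel '[[[0,0,0],[0,0,0.4],1],[[0,0,0],[0,0,0.8],1],[[0,0,0],[0,0,1],1],[[0,0,0],[0,0,1],1],[[0,0,0],[0,0,1],1],[[0,0,0],[0,0,1],1],[[0,0,0],[0,0,1],1],[[0,0,0],[0,0,1],1],[[0,0,0],[0,0,1],1],[[0,0,0],[0,0,1],1],[[0,0,0],[0,0,1],1],[[0,0,0],[0,0,1],1],[[0,0,0],[0,0,1],1],[[0,0,0],[0,0,1],1],[[0,0,0],[0,0,0.7],1],[[0,0,0],[0,0,0.3],1],[[0,0,0],[0,0,0],1]]'
python3 - <<'E'
from h import *
s,a=grab('top','t2.png');s,b=grab('side','s2.png')
r=R.from_quat(np.roll(s['ee_rot'],-1));d=np.array([.448,.155,s['position'][2]])-s['position']
print(s['position'],r.apply([1,0,0]),'shift mm tool',r.inv().apply(d)*1e3)
cv2.imwrite('pics/c3.png',np.hstack([cv2.resize(a[150:350,60:310],(400,320)),cv2.resize(b[130:380,150:400],(320,320))]))
E
```

```text
clock: 7.4
position: [0.5035, -0.1015, 0.3351]
ee_rot: [-0.0, 0.705, 0.709, -0.0]
contact_force: [0.1, 1.0, -2.7]
width: 0.0288
gripper_force: 59.5
clock: 9.52
position: [0.5033, -0.1014, 0.3348]
ee_rot: [-0.0, 0.999, 0.045, -0.0]
contact_force: [0.2, 0.2, -1.3]
width: 0.0289
gripper_force: 59.3
[ 0.50338138 -0.10141792  0.33489495] [ 9.96024976e-01  8.90716137e-02 -7.03706506e-04] shift mm tool [-3.23216780e+01 -2.60331612e+02  7.86804948e-02]
```

View pics/c3.png

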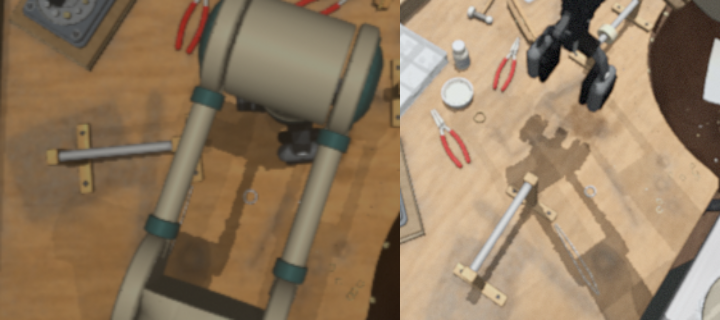

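The pair is held upright and turned 85°, with its cups now along x at side crop (540,60) and (600,90). Next I move over the bar.

```bash
python3 -m handwheel '[[[-1,-8,0],[0,0,0],1],[[-2,-16,0],[0,0,0],1],[[-3,-24,0],[0,0,0],1],[[-3,-24,0],[0,0,0],1],[[-3,-24,0],[0,0,0],1],[[-3,-24,0],[0,0,0],1],[[-3,-24,0],[0,0,0],1],[[-3,-24,0],[0,0,0],1],[[-3,-24,0],[0,0,0],1],[[-3,-24,0],[0,0,0],1],[[-3,-24,0],[0,0,0],1],[[-1,-12,0],[0,0,0],1],[[-1,-8,0],[0,0,0],1],[[0,0,0],[0,0,0],1],[[0,0,0],[0,0,0],1]]'
python3 - <<'E'
from h import *
s,a=grab('wrist','w3.png');s2,b=grab('side','s3.png')
c=cam('wrist',s);S=cam('side')
print(s['position'],'wrist barends',proj(c,[.4545,.076,.165]),proj(c,[.441,.234,.165]),'side',proj(S,[.448,.155,.335]))
cv2.imwrite('pics/c4.png',np.hstack([cv2.resize(a,(400,300)),cv2.resize(b[180:380,100:366],(400,300))]))
E
```

```text
clock: 11.5
position: [0.4488, 0.1542, 0.3352]
ee_rot: [0.0, 0.999, 0.044, 0.0]
contact_force: [-0.9, -0.6, -2.4]
width: 0.0285
gripper_force: 59.6
[0.44881947 0.15415155 0.33523794] wrist barends [330.35207624 168.00130086] [177.98850814 167.60353691] side [223.35957157 283.67899258]
```

View pics/c4.png

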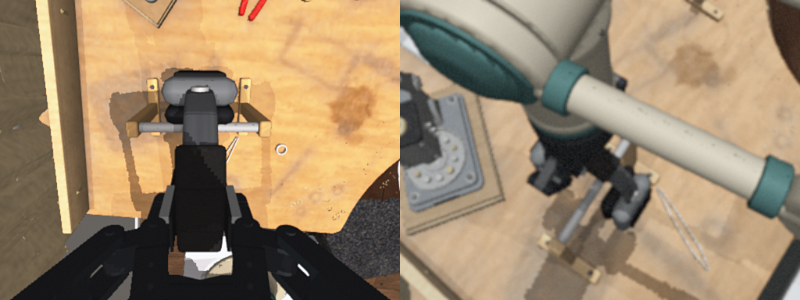

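The wrist view (crop scaled ×1.28) shows the bar at row ≈163, columns 177–333, against a predicted row of 168. The cups straddle the bar. I'll measure the bar row properly.

Run:
```python
from h import *
a=cv2.imread('pics/w3.png');s=readout.get_state();c=cam('wrist',s)
h=cv2.cvtColor(a,cv2.COLOR_BGR2HSV)
for cs in (range(185,215),range(295,328)):
    r=[]
    for x in cs:
        m=np.where(h[145:185,x,1]<60)[0]
        if len(m):r.append((m.min()+145,m.max()+145))
    lo,hi=np.median(r,0);x=np.mean(cs);print(x,lo,hi,onz(c,x,(lo+hi)/2,.160),onz(c,x,lo,.16)-onz(c,x,hi,.16))
print(onz(c,333,163,.16),onz(c,177,163,.16))
```

```text
199.5 157.0 168.0 [0.44713408 0.21269591 0.16      ] [1.19160387e-02 3.42213349e-04 5.55111512e-17]
311.0 156.0 168.0 [0.45793622 0.09600292 0.16      ] [0.01285356 0.00188468 0.        ]
[0.45889091 0.07279081 0.16      ] [0.44451959 0.23625447 0.16      ]
```

```bash
python3 -m handwheel '[[[2.5,0,6],[0,0,0],1],[[0,0,12],[0,0,0],1],[[0,0,18],[0,0,0],1],[[0,0,18],[0,0,0],1],[[0,0,18],[0,0,0],1],[[0,0,18],[0,0,0],1],[[0,0,18],[0,0,0],1],[[0,0,18],[0,0,0],1],[[0,0,14],[0,0,0],1],[[0,0,10],[0,0,0],1],[[0,0,6],[0,0,0],1],[[0,0,3],[0,0,0],1],[[0,0,2],[0,0,0],1],[[0,0,0],[0,0,0],1]]'
python3 -m handwheel '[[[0,0,1],[0,0,0],1],[[0,0,1],[0,0,0],1],[[0,0,0],[0,0,0],1]]'
python3 -m handwheel '[[[0,0,1],[0,0,0],1],[[0,0,1],[0,0,0],1],[[0,0,0],[0,0,0],1]]'
```

```text
clock: 13.35
position: [0.4513, 0.1549, 0.1745]
ee_rot: [0.0, 0.999, 0.044, 0.0]
contact_force: [0.8, 0.5, -1.9]
width: 0.0289
gripper_force: 59.6
clock: 13.72
position: [0.4511, 0.1549, 0.1722]
ee_rot: [0.0, 0.999, 0.044, -0.0]
contact_force: [0.7, 0.0, -1.9]
width: 0.0287
gripper_force: 59.6
clock: 14.1
position: [0.4511, 0.1548, 0.1701]
ee_rot: [0.0, 0.999, 0.044, -0.0]
contact_force: [0.6, 0.3, -1.4]
width: 0.0286
gripper_force: 59.6
```

```bash
python3 -m handwheel '[[[0,0,1],[0,0,0],1],[[0,0,1],[0,0,0],1],[[0,0,0],[0,0,0],1]]'
python3 -m handwheel '[[[0,0,1],[0,0,0],1],[[0,0,0],[0,0,0],1]]'
python3 -m handwheel '[[[0,0,1],[0,0,0],1],[[0,0,0],[0,0,0],1]]'
```

```text
clock: 14.48
position: [0.4511, 0.1549, 0.1681]
ee_rot: [0.0, 0.999, 0.044, -0.0]
contact_force: [-0.3, -1.3, -2.3]
width: 0.0291
gripper_force: 59.6
clock: 14.72
position: [0.4511, 0.1549, 0.1672]
ee_rot: [0.0, 0.999, 0.044, -0.0]
contact_force: [0.2, 0.1, -2.1]
width: 0.029
gripper_force: 59.6
clock: 14.98
position: [0.4511, 0.1549, 0.1662]
ee_rot: [0.0, 0.999, 0.044, -0.0]
contact_force: [0.1, -0.5, -1.9]
width: 0.0287
gripper_force: 59.6
```

```bash
python3 -m handwheel '[[[0,0,1],[0,0,0],1],[[0,0,0],[0,0,0],1]]'
python3 -m handwheel '[[[0,0,1],[0,0,0],1],[[0,0,0],[0,0,0],1]]'
```

```text
clock: 15.22
position: [0.4511, 0.1549, 0.1652]
ee_rot: [0.0, 0.999, 0.044, -0.0]
contact_force: [0.0, -1.0, -2.2]
width: 0.0287
gripper_force: 59.6
clock: 15.48
position: [0.4513, 0.1549, 0.1647]
ee_rot: [0.0, 0.999, 0.044, 0.0]
contact_force: [-1.2, -0.1, 1.4]
width: 0.0288
gripper_force: 62.0
```

The force rose to about +3.5 N, so the headband is on the bar. I'll open gradually, look, then rise.

```bash
python3 -m handwheel '[[[0,0,0],[0,0,0],0.28],[[0,0,0],[0,0,0],0.2],[[0,0,0],[0,0,0],0.1],[[0,0,0],[0,0,0],-0.1],[[0,0,0],[0,0,0],-0.3],[[0,0,0],[0,0,0],-0.3],[[0,0,0],[0,0,0],-0.3]]' 20
python3 -m handwheel '[[[0,0,-4],[0,0,0],-0.3],[[0,0,-8],[0,0,0],-0.3],[[0,0,-12],[0,0,0],-0.3],[[0,0,-20],[0,0,0],-0.3],[[0,0,-20],[0,0,0],-0.3],[[0,0,-20],[0,0,0],-0.3],[[0,0,-20],[0,0,0],-0.3],[[0,0,-20],[0,0,0],-0.3],[[0,0,0],[0,0,0],-0.3]]'
python3 - <<'E'
from h import *
s,a=grab('wrist','w5.png');s2,b=grab('side','s5.png')
c=cam('wrist',s);print('pad pred',proj(c,[.4515,.155,.185]),'bar',proj(c,[.4589,.073,.16]),proj(c,[.4445,.236,.16]))
cv2.imwrite('pics/c5.png',np.hstack([cv2.resize(a,(400,300)),cv2.resize(b[180:380,100:366],(400,300))]))
E
```

```text
clock: 16.35
position: [0.4511, 0.1549, 0.1642]
ee_rot: [0.0, 0.999, 0.044, -0.0]
contact_force: [-0.0, 0.6, 1.0]
width: 0.0554
gripper_force: 0.0
clock: 17.48
position: [0.4522, 0.1551, 0.2905]
ee_rot: [-0.0, 0.999, 0.044, 0.002]
contact_force: [0.8, 0.6, -0.2]
width: 0.0557
gripper_force: 0.0
pad pred [255.13223917 188.43157574] bar [344.66989661 179.53597714] [166.8735558  179.41145792]
```

View pics/c5.png

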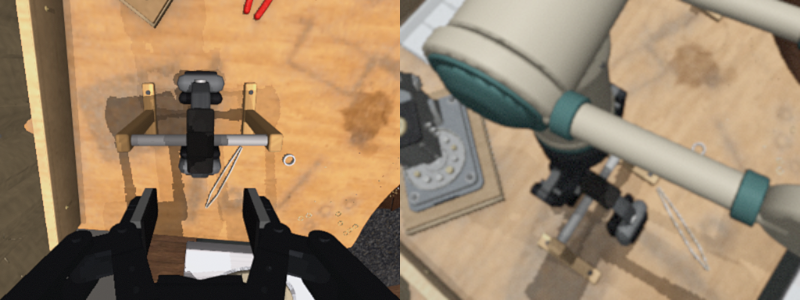

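The wrist view shows the headband across the bar at crop (200,142), square to it, with one cup each side at (200,80) and (200,160). The gripper is clear. I'll wait for it to settle, check for motion and hand in.

```bash
python3 -m handwheel '[[[0,0,-10],[0,0,0],-0.3],[[0,0,0],[0,0,0],-0.3],[[0,0,0],[0,0,0],-0.3],[[0,0,0],[0,0,0],-0.3],[[0,0,0],[0,0,0],-0.3],[[0,0,0],[0,0,0],-0.3],[[0,0,0],[0,0,0],-0.3],[[0,0,0],[0,0,0],-0.3]]'
python3 - <<'E'
from h import *
s,a=grab('wrist','w6.png')
for i in range(6):s,b=grab('wrist','w7.png')
d=cv2.absdiff(a,b).max(2);print('moved px',(d[60:250,200:320]>40).sum())
if (d[60:250,200:320]>40).sum()<60: print(manip.sign_off())
E
```

```text
clock: 18.58
position: [0.4512, 0.1549, 0.2983]
ee_rot: [0.0, 0.999, 0.044, 0.0]
contact_force: [0.3, 0.5, 0.5]
width: 0.0556
gripper_force: 0.0
moved px 0
the job is handed in; nothing more can be done
None
```

The ear defenders hang at rest over the taller rail's bar, one cup on each side, set down without a drop; the gripper is clear and the job was handed in at about 19 s, though no verdict was returned.

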